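Steady gyro-calibration turn of a drone on a cam-driven turntable

TASK

The drone is clamped on a softly sprung turntable for its gyro calibration. Pick up the roller tool and press its roller lightly (about 1 to 8 N, never a hard shove) on the wavy white cam edge near its high end, then follow the edge inwards so that the platter turns at a steady 16 degrees (0.28 rad) per second, within about a quarter, for at least 3 seconds on end, without surging, stalling or losing contact. Bring it to rest, not swinging, with the platter's nose under the fixed pointer (cam at 1.5 rad), then draw the tool back off the edge and finish while still holding it in the air; leave everything else alone.

Things in the scene. Friction and masses are not known exactly. Their poses are not given: they have to be found in the camera images.
- follower: Cam-follower hand tool standing upright: square black handle 26 x 26 mm from 40 to 125 mm above its underside, on a collar above a freely spinning aluminium roller, 40 mm across and 28 mm tall, at the bottom. 0.18 kg. Origin: centre of the roller's underside, z up along the handle. Grip the handle from above; only the roller should touch the cam edge.
- stand: Fixed round steel base, 230 mm across; origin on the turning axis at bench height, z up. Its -x axis points to the side where the cam edge is pushed (towards the robot), +x to the fixed pointer on the far side: a post 310 mm from the axis with a bar at 85 mm height reaching in to 128 mm from the axis. Position and yaw differ from run to run.
- cam: Spiral cam turning about the stand's axis (origin on that axis at bench height; 0.5 kg, inertia 0.021 kg m2). Its working edge is the outer face of an upright white rim, 22 to 52 mm above the bench. Pushing the edge inwards along the stand's +x turns the cam counterclockwise. Apart from the pointer post nothing stands within 25 mm outside the edge.
- cam_high_end (a point): Point on the cam edge near its high end (a = -0.2). Edge radius from the axis: R(a) = 0.265 - 0.0667 a + 0.002 sin(10 a) metres, a = -0.25 (high end) to 2.0 rad: a shrinking spiral with 2 mm waves. Where the fingers meet it, a = cam angle - chi, chi being the direction seen from the axis, counterclockwise from the stand's -x axis.
- platter: Steel disc, 230 mm across, top 72 mm above the bench, with a drone frame clamped on it (up to 132 mm at the middle). Origin on the axis at bench height. 3.4 kg, inertia 0.022 kg m2 nominal, up to 30 % more or less. Its yaw = stand yaw + cam angle + twist. A black nose on its rim, at -1.5 rad from its x axis, is under the pointer when cam angle + twist = 1.5.
- cam_angle (a joint): Cam angle against the stand, rad, counterclockwise from above positive. Starts between 0 and 0.2; 1.5 is the goal, hard stop at 1.9. The bearing resists with 0.12 N m dry friction plus 0.1 N m s/rad and has no spring: the cam stays where it is left.
- platter_angle (a joint): Twist of the platter against the cam, rad, counterclockwise positive, 0 at rest. Torsion spring 0.21 N m/rad, damping only 0.006 N m s/rad: once set swinging, it swings on the cam with a period of about 2 s for some 15 s. End stops at 0.6 rad must not be neared.
- sorter: Clear open sorting tray, 130 x 90 x 35 mm, loose bystander. Origin at the centre of its underside.
- driver: Screwdriver with a red handle lying on the bench, loose bystander.
- battery: Black battery pack, 75 x 36 x 30 mm, loose bystander. Origin at the centre of its underside.
Not all that is in view belongs to the job. Leave any orange or yellow look-alike of the follower alone.

How it is judged:
By the outcome, as a careful person would: the job done as asked, in the order asked, and still so for the second after the job is handed in, while the arm keeps its last pose, push and grip.
It also fails if it takes over 48 s, if anything falls off the work surface, if the arm or the gripper's body presses on something with over 40 N, if the wrist force passes 120 N, or if a joint passes its speed limit or range.

ROBOT

A 6-joint arm with a two-finger parallel gripper is mounted at the origin on the work surface. World frame = base frame: x ahead of the robot, y to its left, z up, the work surface at z = 0. Lengths are in m, angles in rad, forces in N, time in s.
With the tool pointing down it reaches from about 0.4 to 0.825 m from the base axis. Payload 7 kg.
Tool frame: the origin (TCP) lies at the very end of the fingers, on their centre line; the grasp point (between the pads) lies 19 mm behind it; z points along the fingers, y is the line along which they close (so a half turn about z gives the same grasp; the last joint's range is limited). The gripper opens to 88 mm and grips with 3 to 60 N. Pads are 19 mm wide; open, the fingers measure 130 mm over their backs; the gripper's body (78 mm by 193 mm) begins 47 mm behind the grasp point.
Start: joints at [-0.989, 0.359, 0.012, 0, -1.224, -0.288], TCP at [0.195, -0.646, 0.227] pointing down, gripper open.
Joint ranges: [-3.07, 3.07], [-1.43, 2.12], [-1.02, 1.25], [-3.03, 1.67], [-3.05, -0], [-3.03, 3.03]. Speed limits (rad/s): [2.39, 2.39, 3.01, 3.14, 3.14, 3.14].

INTERFACE

Orientations are given as [roll, pitch, yaw] about the fixed x, y, z axes, in that order (R = Rz(yaw) Ry(pitch) Rx(roll)).
In Python, from station import * gives the robot as it stands.
- The arm moves only by the tool servo_tool, never from a script. Its argument "moves" is a list of rows, each an object of numbers: "jaw": the opening, from 0 (shut) to 1 (fully open); "dx", "dy", "dz": the shift along the world's x, y, z in m; "roll": the turn about the world's z in degrees. A call has exactly 10 rows; each row shifts and turns the commanded pose from where the row before left it; what a row does not reach is not made up. A row lasts 1/8 s, in which the tool goes at most 62.5 mm and 10.7 degrees, less where a joint would pass 70% of its speed; a pose out of reach is approached as far as the arm can. A call with a gripper value outside its range is refused whole. The fingers move at their own pace and stop on an object; "newtons" is the grip in N (left out, the last holds). Time passes only in rows, so rows that do not move let the fingers close, or fill a call up. It gives the time, the measured TCP pose, the force, the opening and the grip force at its end, in the units of the state.
- get_state(): the state, without advancing time (a new reading comes with each control period).
- grab_frame(name): name is "scene" or "top" or "wrist"; returns (picture, depth): 480x640x3 uint8, red, green, blue; 480x640 float32, m along the optical axis (not along the pixel's ray), 0 where there is no reading.
- calibration(name): a dict with "intrinsics" (3x3 intrinsics, pixels), "R" (3x3) and "t" (3): a world point X has camera coordinates R X + t. Camera axes: x right, y down, z forward; pixel columns grow to the right and rows downward; lengths in m; the calibration is good to about 2 mm. A picture is of the moment at which its call begins: read the wrist's pose just before it. calibration takes no time and is no camera call; for the wrist camera it gives the pose at the moment of the call.
- job_done(): hands the job in; it is judged then, once.
The state is a dict: "t": time; "q": joint angles; "qd": joint speeds; "joint_efforts": joint torques, N m; "eef_pos": TCP position; "ee_rot": TCP orientation; "force": force on the tool from outside, world axes, zero at the start; "moment": the same for the moment, N m; "width": finger opening in m; "gripper_force": force on a finger pad.
Only numpy, scipy, OpenCV 4.12 (cv2) and the standard library are available. Lean on these libraries where they do the work, as an engineer would, in place of code of your own. Each camera call takes 0.05 s, during which the arm holds its last target. There are 200 camera calls.

## Working session

There is one attempt and no reset: what is moved stays moved. The work goes in short steps, Python scripts to look and compute and a tool call to move; the robot and the scene stay as the last step left them, time stands still between calls to the robot, and variables do not carry over. Pictures are saved under pics/ and viewed, at most 10 in all, crops included, and the job is handed in when it is done.

Besides the shell and the picture viewer there is one more tool, called after "Request:" by a JSON object that holds its "op" and its "data", one argument or row to a line. servo_tool: Moves the arm, as the interface text tells. Its arguments: {"type":"object","properties":{"moves":{"type":"array","items":{"type":"object","properties":{"jaw":{"type":"number"},"dx":{"type":"number"},"dy":{"type":"number"},"dz":{"type":"number"},"roll":{"type":"number"}}}},"newtons":{"type":"number"}},"required":["moves"]}

```bash
mkdir -p pics; python3 - <<'E'
from station import *
import cv2,numpy as np
for n in("top","scene"):
    p,d=grab_frame(n); cv2.imwrite(f"pics/{n}0.png",p[:,:,::-1]); np.savez(f"pics/{n}0.npz",p=p,d=d,**calibration(n))
s=get_state(); print(s)
E
```

```text
{'t': 0.1, 'q': array([-9.88912240e-01,  3.59298278e-01,  1.11497814e-02, -2.76118998e-04,
       -1.22413737e+00, -2.88092559e-01]), 'qd': array([ 0.00133015, -0.0014174 ,  0.00352411,  0.00014625,  0.00117105,
       -0.00010847]), 'joint_efforts': array([-1.06083233e-03, -5.84160948e+01,  2.93752098e+01,  7.01556891e+00,
        1.02030986e-02, -4.65919322e-05]), 'eef_pos': array([ 0.19529367, -0.64566309,  0.22573292]), 'ee_rot': array([ 3.14009075e+00, -1.74359764e-04, -2.84789500e+00]), 'force': array([-0.62446324, -0.72366802, -0.35259538]), 'moment': array([ 0.02721886, -0.01318644, -0.03066849]), 'gripper_force': 0.0, 'width': 0.08769596391864168}
```

View pics/top0.png

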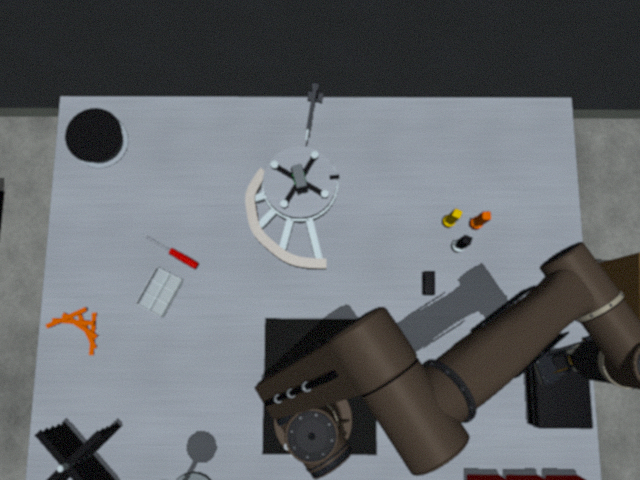

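View pics/scene0.png

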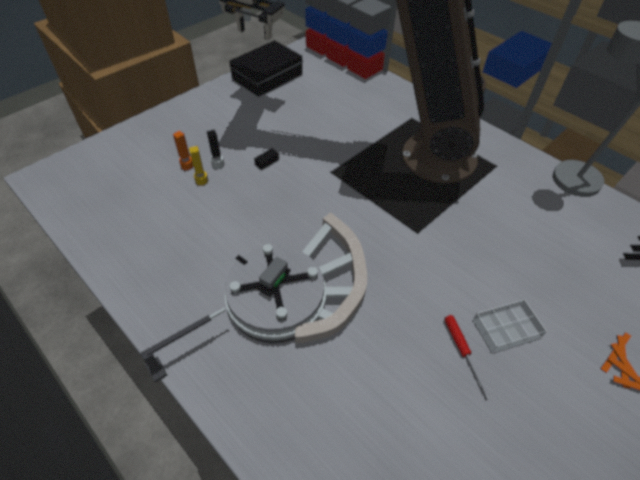

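The follower candidates in the top view are black with a grey roller at (461,243), yellow at (453,217) and orange at (480,219). The black and aluminium one fits the description. The cam rim runs from (262,172) to (325,264), the platter is at about (300,185), and the pointer at (313,90) to (307,143).

```bash
cat > h.py <<'E'
import cv2,numpy as np
def load(n):
    f=np.load(f"pics/{n}.npz"); return f["p"],f["d"],f["intrinsics"],f["R"],f["t"]
def world(d,K,R,t):
    v,u=np.mgrid[:d.shape[0],:d.shape[1]]
    c=np.stack([(u-K[0,2])/K[0,0]*d,(v-K[1,2])/K[1,1]*d,d],-1)
    return (c-t)@R
def pix(u,v,z,K,R,t):
    r=R.T@np.linalg.inv(K)@[u,v,1]; o=-R.T@t
    return o+r*(z-o[2])/r[2]
E
python3 - <<'E'
from h import *
from scipy.optimize import least_squares
p,d,K,R,t=load("top0"); W=world(d,K,R,t)
cv2.imwrite("pics/c1.png",np.hstack([cv2.resize(p[195:260,430:500,::-1],(400,371),interpolation=3),cv2.resize(p[80:210,240:380,::-1],(400,371),interpolation=3)]))
print("cam",-R.T@t,K[0,0]); 
sub=np.zeros(d.shape,bool); sub[75:280,235:350]=1
z=W[...,2]
m=sub&(z>.064)&(z<.079); 
P=W[m]; print("z73 pts",len(P),np.median(P[:,2]))
# platter outline via hull of points
hull=cv2.convexHull(P[:,:2].astype(np.float32))[:,0]
print(hull.round(3).tolist())
rim=sub&(z>.044)&(z<.060); 
B=p.astype(int)
for (u,v) in [(461,243),(463,241),(467,239),(456,246),(458,245)]: print(u,v,W[v,u].round(3),p[v,u])
f=np.zeros_like(sub); f[228:258,440:478]=1
for lo,hi in((.02,.034),(.1,.14)):
    q=W[f&(z>lo)&(z<hi)]; print(lo,len(q),q.mean(0).round(4) if len(q) else 0, (q.min(0),q.max(0)) if len(q) else 0)
bar=np.zeros_like(sub); bar[80:150,295:330]=1
q=W[bar&(z>.075)&(z<.1)]; print("bar",len(q)); 
c,e,v=cv2.fitLine(q[:,:2].astype(np.float32),2,0,.01,.01).reshape(-1)[[2,3]],0,cv2.fitLine(q[:,:2].astype(np.float32),2,0,.01,.01).reshape(-1)[:2]
print(c,v,np.arctan2(v[1],v[0]),q.min(0),q.max(0))
E
```

```text
cam [ 0.24593344 -0.01708028  1.69279561] 542.4408901369911
z73 pts 3058 0.07281476888777486
[[1.0360000133514404, 0.004000000189989805], [0.7720000147819519, 0.14800000190734863], [0.7200000286102295, 0.17599999904632568], [0.46000000834465027, 0.05999999865889549], [0.6669999957084656, -0.05400000140070915], [0.6840000152587891, -0.05999999865889549], [0.6940000057220459, -0.06300000101327896], [0.7269999980926514, -0.07199999690055847], [1.0169999599456787, -0.006000000052154064]]
461 243 [ 0.519 -0.433  0.115] [12 11 16]
463 241 [ 0.523 -0.437  0.126] [27 27 34]
467 239 [ 0.53  -0.449  0.122] [25 23 31]
456 246 [ 0.52  -0.434  0.054] [68 71 75]
458 245 [ 0.52  -0.434  0.075] [12  8  5]
0.02 56 [ 0.5269 -0.4434  0.0269] (array([ 0.50799982, -0.50691276,  0.02070907]), array([ 0.58249007, -0.4254976 ,  0.03299242]))
0.1 101 [ 0.5254 -0.445   0.1218] (array([ 0.51078924, -0.46091429,  0.10034049]), array([ 0.54176025, -0.43041706,  0.1337334 ]))
bar 244
[0.94289726 0.01487107] [ 0.9865439  -0.16349666] -0.16423397 [ 0.8194523  -0.00599348  0.07501921] [1.03575168 0.06136269 0.09921184]
```

View pics/c1.png

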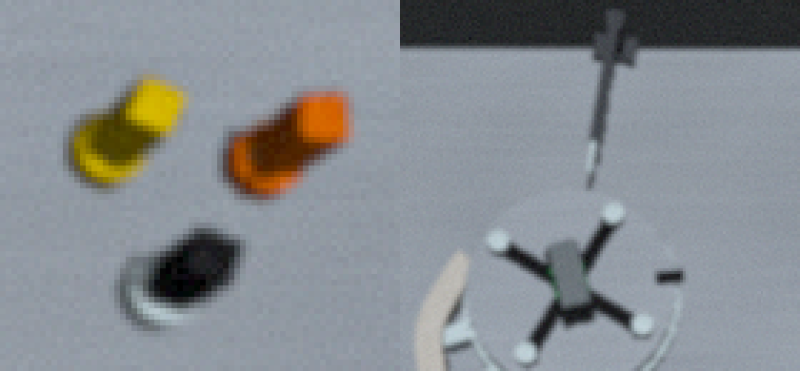

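The crop shows a black handle on a grey aluminium roller at the lower left, so that is the follower. The other two are plain yellow and orange. The nose is at crop (670,277), which is top (334.5,177), and the bar tip is at top (306.5,145.5).

```bash
python3 - <<'E'
from h import *
from scipy.optimize import least_squares
p,d,K,R,t=load("top0"); W=world(d,K,R,t); z=W[...,2]
I=p.astype(int); m=((I[...,0]-I[...,2])>8); k=np.zeros(m.shape,np.uint8); k[160:275,240:332]=m[160:275,240:332]
n,l,s,_=cv2.connectedComponentsWithStats(k); j=1+np.argmax(s[1:,4]); k=(l==j).astype(np.uint8); print("rim",s[j])
# subpixel contour
g=cv2.GaussianBlur(k.astype(np.float32),(0,0),1); big=cv2.resize(g,None,fx=4,fy=4,interpolation=cv2.INTER_LINEAR)
c=max(cv2.findContours((big>.5).astype(np.uint8),0,1)[0],key=len)[:,0]; c=(c+.5)/4-.5
A=np.array([[pix(u,v,.022,K,R,t)[:2] for u,v in c],[pix(u,v,.052,K,R,t)[:2] for u,v in c]])
bt=pix(306.5,145.5,.085,K,R,t)[:2]; bp=W[80:150,295:330][(z[80:150,295:330]>.075)&(z[80:150,295:330]<.1)][:,:2]
nose=pix(334.5,177,.072,K,R,t)[:2]
Rr=lambda a:.265-.0667*a+.002*np.sin(10*a)
def ra(x,P):
    q=P-x[:2]; ang=np.arctan2(q[...,1],q[...,0]); a=np.remainder(x[2]+np.pi-ang+1,2*np.pi)-1
    return np.hypot(q[...,0],q[...,1]),a
def res(x,full=False):
    r,a=ra(x,A); e=(r-Rr(a)).min(0) if 0 else None
    e=r-Rr(a); e=e[np.abs(e).argmin(0)*0+e.argmin(0),np.arange(e.shape[1])]
    ok=(a[1]>-.15)&(a[1]<1.9)&outer
    return e[ok]
# centre from platter: initial
x=np.array([.73,.055,-.1])
outer=np.ones(len(c),bool); q=A[1]-x[:2]; rr=np.hypot(*q.T)
for it in range(4):
    r,a=ra(x,A); outer=((r-Rr(a)).min(0)>(-.012 if it else -.02))
    s=least_squares(res,x,loss='soft_l1',f_scale=.001); x=s.x; print(x.round(4),len(s.fun),np.sqrt(np.mean(s.fun**2)))
print("sig",np.sqrt(np.diag(np.linalg.inv(s.jac.T@s.jac)))*.001)
print("tip",bt,"dist",np.hypot(*(bt-x[:2])),"yaw by tip",np.arctan2(*(bt-x[:2])[::-1]))
qq=bp-x[:2]; rr=np.hypot(*qq.T); far=rr>.2; print("yaw by bar far",np.median(np.arctan2(qq[far,1],qq[far,0])),"all",np.median(np.arctan2(qq[:,1],qq[:,0])),rr.min(),rr.max())
qn=nose-x[:2]; print("nose r",np.hypot(*qn),"cam+tw+yaw",np.arctan2(qn[1],qn[0])+1.5)
# follower
f=np.zeros(z.shape,bool); f[228:258,440:478]=1
f&=(z>.117)&(z<.134); print("handle",f.sum(),np.median(W[f],0)); rect=cv2.minAreaRect(W[f][:,:2].astype(np.float32)); print(rect)
# roller pixel ring: pix of crop
for u,v in((125,290),(150,325),(190,318)): print(pix(430+u/400*70,195+v/371*65,0.0,K,R,t).round(4))
for u,v in((205,228),(243,238),(225,268)): print(pix(430+u/400*70,195+v/371*65,.125,K,R,t).round(4))
E
```

```text
rim [248 210   9  13  37]
[ 0.73   0.055 -0.1  ] 0 nan
[ 0.73   0.055 -0.1  ] 0 nan
[ 0.73   0.055 -0.1  ] 0 nan
[ 0.73   0.055 -0.1  ] 0 nan
  return _methods._mean(a, axis=axis, dtype=dtype,
  ret = ret.dtype.type(ret / rcount)
Traceback (most recent call last):
numpy.linalg.LinAlgError: Singular matrix
```

```bash
cat > fit.py <<'E'
from h import *
from scipy.optimize import least_squares
p,d,K,R,t=load("top0"); W=world(d,K,R,t); z=W[...,2]
I=cv2.GaussianBlur(p,(0,0),.8).astype(int); D=I[...,0]-I[...,2]
print("bench",I[240,220],"rim",I[210,250],I[245,270],I[263,310],I[250,268])
big=cv2.resize(cv2.GaussianBlur(p,(0,0),.8).astype(np.float32),None,fx=4,fy=4,interpolation=cv2.INTER_CUBIC); D=big[...,0]-big[...,2]
lo=D[960,880]; hi=D[840,1000]; th=(np.median(D[900:1000,840:920])+np.median([I[210,250,0]-I[210,250,2],I[245,268,0]-I[245,268,2],I[263,310,0]-I[263,310,2]]))/2; print(th)
k=np.zeros(D.shape,np.uint8); k[640:1100,960:1328]=(D>th)[640:1100,960:1328]
n,l,s,_=cv2.connectedComponentsWithStats(k); j=1+np.argmax(s[1:,4]); k=(l==j).astype(np.uint8); print("rim",s[j]/4)
c=max(cv2.findContours(k,0,1)[0],key=len)[:,0]; c=(c+.5)/4-.5
A=np.array([[pix(u,v,.022,K,R,t)[:2] for u,v in c],[pix(u,v,.052,K,R,t)[:2] for u,v in c]])
Rr=lambda a:.265-.0667*a+.002*np.sin(10*a)
def ra(x,P):
    q=P-x[:2]; ang=np.arctan2(q[...,1],q[...,0]); a=np.remainder(x[2]+np.pi-ang+1,2*np.pi)-1
    return np.hypot(q[...,0],q[...,1]),a
def err(x):
    r,a=ra(x,A); return (r-Rr(a)).min(0),a[1]
x=np.array([.73,.045,-.1])
for it in range(6):
    e,a=err(x); ok=(e>(-.02 if it==0 else -.006))&(a>-.2)&(a<1.95)
    s=least_squares(lambda x:err(x)[0][ok],x,loss='soft_l1',f_scale=.001); x=s.x; print(x.round(4),ok.sum(),np.sqrt(np.mean(s.fun**2)))
e,a=err(x); print("outer a range",a[ok].min(),a[ok].max())
bt=pix(306.5,145.5,.085,K,R,t)[:2]; b=(slice(80,150),slice(295,330)); bp=W[b][(z[b]>.075)&(z[b]<.1)][:,:2]
nose=pix(334.5,177,.072,K,R,t)[:2]
print("tip",bt,"dist",np.hypot(*(bt-x[:2])),"yaw by tip",np.arctan2(*(bt-x[:2])[::-1]))
qq=bp-x[:2]; rr=np.hypot(*qq.T); far=rr>.2; print("yaw bar far",np.median(np.arctan2(qq[far,1],qq[far,0])),"all",np.median(np.arctan2(qq[:,1],qq[:,0])),rr.min(),rr.max())
qn=nose-x[:2]; print("nose r",np.hypot(*qn),"cam+tw+yaw",np.arctan2(qn[1],qn[0])+1.5)
f=np.zeros(z.shape,bool); f[228:258,440:478]=1
f&=(z>.117)&(z<.134); print("handle",f.sum(),np.median(W[f],0)); print(cv2.minAreaRect(W[f][:,:2].astype(np.float32)))
for u,v in((125,290),(150,325),(190,318)): print(pix(430+u/400*70,195+v/371*65,0.0,K,R,t).round(4))
for u,v in((205,228),(243,238),(225,268)): print(pix(430+u/400*70,195+v/371*65,.125,K,R,t).round(4))
o=p[75:285,225:365,::-1].copy(); o=cv2.resize(o,None,fx=2.8,fy=2.8,interpolation=3)
for P in c[ok][::3]: cv2.circle(o,tuple(int(v) for v in (P-[225,75]+.5)*2.8),1,(0,0,255),-1)
cv2.imwrite("pics/fit.png",o)
E
python3 fit.py
```

```text
bench [147 154 165] rim [187 184 179] [190 187 183] [193 192 187] [144 147 149]
-4.993610382080078
rim [ 245.25  168.25   81.25  101.   5955.75]
[0.7192 0.0477 0.0603] 512 0.0006015005514781527
[0.7193 0.0475 0.0583] 552 0.0004155149828939887
[0.7193 0.0475 0.0581] 552 0.00041353457229720373
[0.7193 0.0475 0.0581] 552 0.0004135345695791321
[0.7193 0.0475 0.0581] 552 0.0004135345695791321
[0.7193 0.0475 0.0581] 552 0.0004135345695791321
outer a range -0.1978248587648057 1.9492097289928836
tip [0.82868204 0.02552644] dist 0.11153803882356705 yaw by tip -0.19860049448475287
yaw bar far -0.14632094810272828 all -0.14595128914699906 0.10043029865679179 0.31944026155894556
nose r 0.1099489776614217 cam+tw+yaw 0.04139977086915092
handle 77 [ 0.5256761  -0.44710529  0.12581943]
((0.526658296585083, -0.44640660285949707), (0.026177596300840378, 0.025749899446964264), 65.24966430664062)
[ 0.5295 -0.4344  0.    ]
[ 0.51   -0.4475  0.    ]
[ 0.514  -0.4697  0.    ]
[ 0.5411 -0.4458  0.125 ]
[ 0.536  -0.4651  0.125 ]
[ 0.5203 -0.4552  0.125 ]
```

The fit is good (0.4 mm rms): axis at about (0.719, 0.0475), cam angle about 0.2. I'll move above the follower with the jaws closing along its y-side, away from the look-alikes.

Request:
{"op": "servo_tool", "data": {
  "moves": [
    {"dx":0.037,"dy":0.022,"roll":-4,"jaw":0.7},
    {"dx":0.037,"dy":0.022,"roll":-4},
    {"dx":0.037,"dy":0.022,"roll":-4},
    {"dx":0.037,"dy":0.022,"roll":-4},
    {"dx":0.037,"dy":0.022,"roll":-4},
    {"dx":0.037,"dy":0.022,"roll":-4},
    {"dx":0.037,"dy":0.022,"roll":-4},
    {"dx":0.037,"dy":0.022,"roll":-4},
    {"dx":0.036,"dy":0.022,"roll":-3},
    {"dx":0,"dy":0}
  ],
  "newtons": 50
}}

```text
$.moves[0]: bad value
```

```bash
python3 - <<'E'
from station import *
from h import *
s=get_state(); print(s["t"],s["eef_pos"],s["ee_rot"],s["q"].round(3),s["width"],s["force"])
c=calibration("wrist"); p,d=grab_frame("wrist"); np.savez("pics/w1.npz",p=p,d=d,**c)
W=world(d,c["intrinsics"],c["R"],c["t"]); z=W[...,2]
n=np.hypot(W[...,0]-.527,W[...,1]+.447)<.03
m=n&(z>.118)&(z<.132); print(m.sum(),np.median(W[m],0),cv2.minAreaRect(W[m][:,:2].astype(np.float32)))
cv2.imwrite("pics/w1.png",p[:,:,::-1])
E
```

```text
0.1 [ 0.19529367 -0.64566309  0.22573292] [ 3.14009075e+00 -1.74359764e-04 -2.84789500e+00] [-0.989  0.359  0.011 -0.    -1.224 -0.288] 0.08769596391864168 [-0.62446324 -0.72366802 -0.35259538]
0 [nan nan nan] ((0.0, 0.0), (0.0, 0.0), 0.0)
  return _methods._mean(a, axis=axis, dtype=dtype,
  ret = um.true_divide(
```

View pics/w1.png

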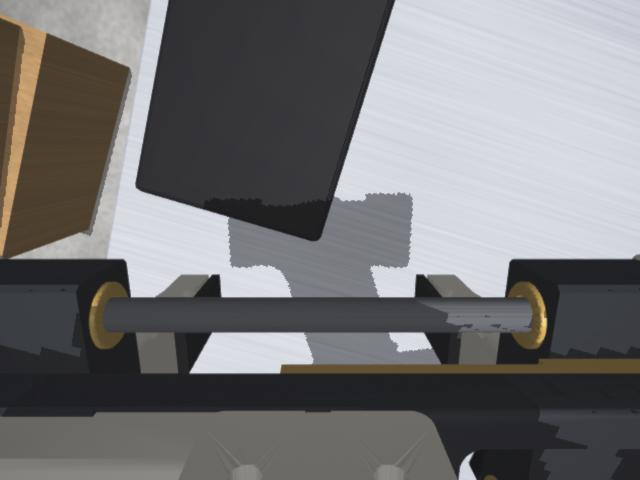

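The move was refused and nothing moved. The picture just shows the black case near the start pose. I'll give every field in every row.

Request:
{"op": "servo_tool", "data": {
  "moves": [
    {"dx":0.037,"dy":0.022,"dz":0,"roll":-4,"jaw":0.7},
    {"dx":0.037,"dy":0.022,"dz":0,"roll":-4,"jaw":0.7},
    {"dx":0.037,"dy":0.022,"dz":0,"roll":-4,"jaw":0.7},
    {"dx":0.037,"dy":0.022,"dz":0,"roll":-4,"jaw":0.7},
    {"dx":0.037,"dy":0.022,"dz":0,"roll":-4,"jaw":0.7},
    {"dx":0.037,"dy":0.022,"dz":0,"roll":-4,"jaw":0.7},
    {"dx":0.037,"dy":0.022,"dz":0,"roll":-4,"jaw":0.7},
    {"dx":0.037,"dy":0.022,"dz":0,"roll":-4,"jaw":0.7},
    {"dx":0.036,"dy":0.022,"dz":0,"roll":-3,"jaw":0.7},
    {"dx":0,"dy":0,"dz":0,"roll":0,"jaw":0.7}
  ],
  "newtons": 50
}}

```text
t: 1.4
eef_pos: [0.5296, -0.4462, 0.2256]
ee_rot: [3.141, -0.001, 2.827]
force: [-1.0, -1.2, 0.2]
width: 0.0615
gripper_force: 0.0
```

```bash
python3 - <<'E'
from station import *
from h import *
s=get_state(); print(s["q"].round(3))
c=calibration("wrist"); p,d=grab_frame("wrist"); np.savez("pics/w1.npz",p=p,d=d,**c)
W=world(d,c["intrinsics"],c["R"],c["t"]); z=W[...,2]
n=np.hypot(W[...,0]-.527,W[...,1]+.447)<.03
m=n&(z>.118)&(z<.132); print(m.sum(),np.median(W[m],0),cv2.minAreaRect(W[m][:,:2].astype(np.float32)))
m=n&(z>.018)&(z<.04); print(m.sum())
cv2.imwrite("pics/w1.png",p[:,:,::-1])
E
```

```text
[-0.42   0.388  0.055 -0.    -1.238 -1.465]
1266 [ 0.5256814  -0.44982183  0.12435231] ((0.526790201663971, -0.45015910267829895), (0.02595367655158043, 0.02611752226948738), 69.89085388183594)
428
```

View pics/w1.png

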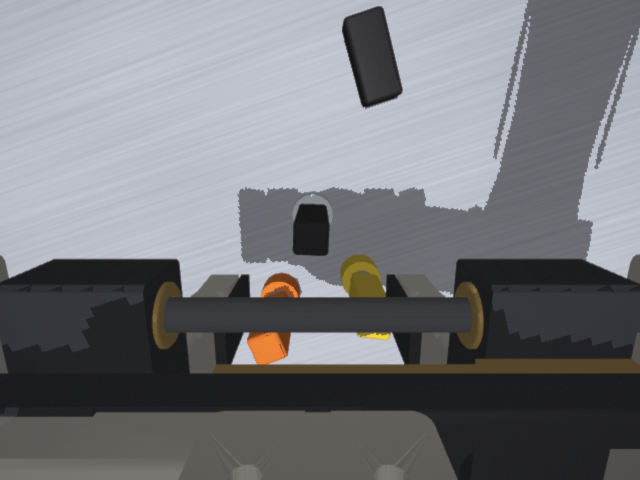

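The follower sits between the jaws in x and y: handle at (311,230) with the grey roller at (312,213), yaw 70°. The yellow (360,290) and orange (275,310) look-alikes are farther in +x. Descending.

Request:
{"op": "servo_tool", "data": {
  "moves": [
    {"dx":-0.003,"dy":-0.004,"dz":-0.01,"roll":-2,"jaw":0.7},
    {"dx":0,"dy":0,"dz":-0.028,"roll":0,"jaw":0.7},
    {"dx":0,"dy":0,"dz":-0.028,"roll":0,"jaw":0.7},
    {"dx":0,"dy":0,"dz":-0.028,"roll":0,"jaw":0.7},
    {"dx":0,"dy":0,"dz":-0.028,"roll":0,"jaw":0.7},
    {"dx":0,"dy":0,"dz":-0.02,"roll":0,"jaw":0.7},
    {"dx":0,"dy":0,"dz":-0.008,"roll":0,"jaw":0.7},
    {"dx":0,"dy":0,"dz":0,"roll":0,"jaw":0.2},
    {"dx":0,"dy":0,"dz":0,"roll":0,"jaw":0.2},
    {"dx":0,"dy":0,"dz":0,"roll":0,"jaw":0.2}
  ],
  "newtons": 50
}}

```text
t: 2.7
eef_pos: [0.5249, -0.4524, 0.0776]
ee_rot: [-3.141, 0.002, 2.79]
force: [-0.5, 0.2, 0.1]
width: 0.0367
gripper_force: 0.0
```

Request:
{"op": "servo_tool", "data": {
  "moves": [
    {"dx":0,"dy":0,"dz":0,"roll":0,"jaw":0.1},
    {"dx":0,"dy":0,"dz":0,"roll":0,"jaw":0.1},
    {"dx":0,"dy":0,"dz":0,"roll":0,"jaw":0.1},
    {"dx":0,"dy":0,"dz":0,"roll":0,"jaw":0.1},
    {"dx":0,"dy":0,"dz":0,"roll":0,"jaw":0.1},
    {"dx":0,"dy":0,"dz":0.01,"roll":0,"jaw":0.1},
    {"dx":0,"dy":0,"dz":0.02,"roll":0,"jaw":0.1},
    {"dx":0,"dy":0,"dz":0.02,"roll":0,"jaw":0.1},
    {"dx":0,"dy":0,"dz":0.02,"roll":0,"jaw":0.1},
    {"dx":0,"dy":0,"dz":0.01,"roll":0,"jaw":0.1}
  ],
  "newtons": 50
}}

```text
t: 3.95
eef_pos: [0.5247, -0.4523, 0.1578]
ee_rot: [-3.141, 0.001, 2.79]
force: [0.5, -0.5, -1.7]
width: 0.0253
gripper_force: 50.0
```

Request:
{"op": "servo_tool", "data": {
  "moves": [
    {"dx":-0.005,"dy":0.025,"dz":0,"roll":5,"jaw":0.1},
    {"dx":-0.007,"dy":0.04,"dz":0,"roll":8,"jaw":0.1},
    {"dx":-0.007,"dy":0.04,"dz":0,"roll":8,"jaw":0.1},
    {"dx":-0.007,"dy":0.04,"dz":0,"roll":8,"jaw":0.1},
    {"dx":-0.007,"dy":0.04,"dz":0,"roll":8,"jaw":0.1},
    {"dx":-0.007,"dy":0.04,"dz":0,"roll":8,"jaw":0.1},
    {"dx":-0.007,"dy":0.04,"dz":0,"roll":8,"jaw":0.1},
    {"dx":-0.007,"dy":0.04,"dz":0,"roll":8,"jaw":0.1},
    {"dx":-0.007,"dy":0.04,"dz":0,"roll":8,"jaw":0.1},
    {"dx":-0.007,"dy":0.04,"dz":0,"roll":8,"jaw":0.1}
  ]
}}

```text
t: 5.2
eef_pos: [0.4558, -0.0659, 0.1564]
ee_rot: [3.141, -0.0, -2.145]
force: [-0.1, 0.2, -2.2]
width: 0.026
gripper_force: 50.0
```

Request:
{"op": "servo_tool", "data": {
  "moves": [
    {"dx":-0.007,"dy":0.04,"dz":0,"roll":8,"jaw":0.1},
    {"dx":-0.007,"dy":0.04,"dz":0,"roll":8,"jaw":0.1},
    {"dx":-0.007,"dy":0.04,"dz":0,"roll":7,"jaw":0.1},
    {"dx":-0.007,"dy":0.029,"dz":0,"roll":1.5,"jaw":0.1},
    {"dx":0,"dy":0.01,"dz":0,"roll":0,"jaw":0.1},
    {"dx":0,"dy":0,"dz":-0.02,"roll":0,"jaw":0.1},
    {"dx":0,"dy":0,"dz":-0.02,"roll":0,"jaw":0.1},
    {"dx":0,"dy":0,"dz":-0.018,"roll":0,"jaw":0.1},
    {"dx":0,"dy":0,"dz":0,"roll":0,"jaw":0.1},
    {"dx":0,"dy":0,"dz":0,"roll":0,"jaw":0.1}
  ]
}}

```text
t: 6.45
eef_pos: [0.4289, 0.0918, 0.0991]
ee_rot: [-3.141, 0.0, -1.722]
force: [-0.2, -0.3, -1.9]
width: 0.0258
gripper_force: 50.0
```

```bash
python3 - <<'E'
from station import *
from h import *
s=get_state(); print(s["t"],s["q"].round(3),s["eef_pos"].round(4),s["ee_rot"].round(3),s["force"])
for n in("wrist","scene","top"):
    c=calibration(n); p,d=grab_frame(n); np.savez(f"pics/{n}2.npz",p=p,d=d,**c); cv2.imwrite(f"pics/{n}2.png",p[:,:,::-1])
a=cv2.imread("pics/top2.png")[70:290,210:400]; b=cv2.imread("pics/wrist2.png")
cv2.imwrite("pics/m2.png",np.hstack([cv2.resize(a,(400,463),interpolation=3),cv2.resize(b,(400,463))]))
E
```

```text
6.45 [ 0.664  0.099 -0.665  0.    -0.807 -0.816] [0.4289 0.0918 0.0991] [-3.141  0.    -1.722] [-0.18545158 -0.33668498 -1.92259635]
```

View pics/m2.png

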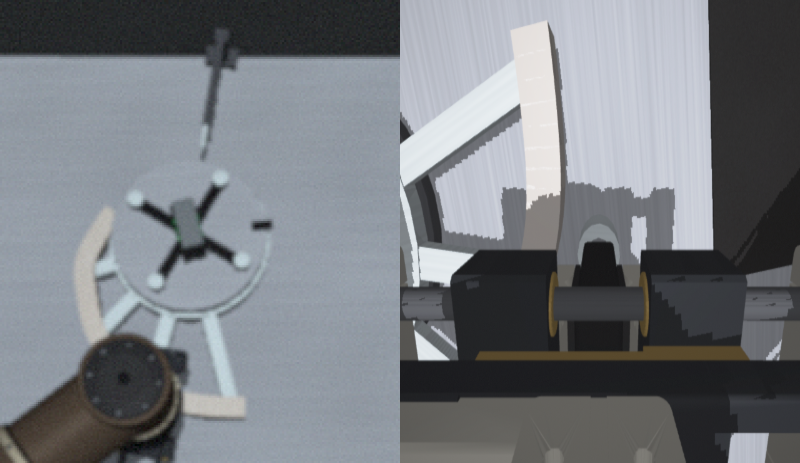

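The platter, nose (crop (262,225)) and rim look undisturbed. The wrist view shows the grey roller at (600,235), just outside the rim edge. Next I work out the yaw, the gap and the motion profile.

```bash
cat > prof.py <<'E'
import numpy as np
from scipy.interpolate import interp1d
from scipy.optimize import brentq
C=np.array([.7193,.0475])
a=np.linspace(-.25,2.0,4001); Ra=.265-.0667*a+.002*np.sin(10*a)
def rho(phi,rr=.02,chi=0.):   # roller-centre distance along direction chi
    th=phi-chi-a; y=Ra*np.sin(th); x=Ra*np.cos(th); k=np.abs(y)<rr
    return (x[k]+np.sqrt(rr*rr-y[k]**2)).max()
ph=np.linspace(0,1.8,361); rh=np.array([rho(p) for p in ph])
rho_f=interp1d(ph,rh,'cubic'); phi_f=lambda r:brentq(lambda p:rho_f(p)-r,.02,1.78)
def phi_t(p0,p1,v=.28,T=2.0,dt=.125):
    tp=(p1-p0)/v-T; t=np.arange(0,2*T+tp+dt,dt)
    f=lambda t:np.where(t<=0,0,np.where(t<T,v*t*t/2/T,np.where(t<T+tp,v*T/2+v*(t-T),np.where(t<2*T+tp,p1-p0-v*(2*T+tp-t)**2/2/T,p1-p0))))
    return t,p0+f(t)
E
python3 - <<'E'
from h import *; from prof import *
for n in("top0","top2"):
    p,d,K,R,t=load(n); W=world(d,K,R,t); z=W[...,2]
    g=255-p[...,:].mean(-1); pts=[]; 
    for v in range(100,134):
        w=g[v,298:326]; b=np.median(w); w=np.clip(w-b-15,0,None); 
        if w.sum()>40: pts.append(pix((w*np.arange(298,326)).sum()/w.sum(),v,.085,K,R,t)[:2])
    P=np.array(pts); pf=np.polyfit(P[:,0],P[:,1],1); print(n,len(P),"line slope ang",np.arctan(pf[0]),"y at axis x",np.polyval(pf,C[0]),"yaw by pts",np.median(np.arctan2(P[:,1]-C[1],P[:,0]-C[0])), P[[0,-1]].round(4).tolist())
    # platter outline circle via drone arms? nose darkness centroid
    s=g[170:184,326:344]; w=np.clip(s-np.median(s)-30,0,None); vv,uu=np.mgrid[170:184,326:344]; u,v=(w*uu).sum()/w.sum(),(w*vv).sum()/w.sum()
    q=pix(u,v,.073,K,R,t)[:2]-C; print("nose",u,v,np.hypot(*q),np.arctan2(q[1],q[0]))
e=np.array([.4289,.0918])-C; print("rho now",np.hypot(*e),"chi dir",np.arctan2(e[1],-e[0]), rho_f(.2),rho_f(1.5))
E
```

```text
top0 33 line slope ang -0.15795508357787644 y at axis x 0.04591189456615678 yaw by pts -0.15922956566425173 [[0.9788, 0.0014], [0.8695, 0.0178]]
nose 334.00162513542796 176.62202058504877 0.1084681890015339 -1.4483146427580658
top2 34 line slope ang -0.15120099191482778 y at axis x 0.044350981023597774 yaw by pts -0.15994097682035147 [[0.9788, 0.0024], [0.8695, 0.0176]]
nose 333.98069133135294 176.64947339994598 0.10839319114141405 -1.4490501579567325
rho now 0.2937595104843416 chi dir 0.15138114749223244 0.2742301765485917 0.1881000856147533
```

Request:
{"op": "servo_tool", "data": {
  "moves": [
    {"dx":0.003,"dy":-0.0004,"dz":0,"roll":0,"jaw":0.1},
    {"dx":0.003,"dy":-0.0005,"dz":0,"roll":0,"jaw":0.1},
    {"dx":0.003,"dy":-0.0005,"dz":0,"roll":0,"jaw":0.1},
    {"dx":0.002,"dy":-0.0003,"dz":0,"roll":0,"jaw":0.1},
    {"dx":0.001,"dy":-0.0002,"dz":0,"roll":0,"jaw":0.1},
    {"dx":0.001,"dy":-0.0001,"dz":0,"roll":0,"jaw":0.1},
    {"dx":0.001,"dy":-0.0001,"dz":0,"roll":0,"jaw":0.1},
    {"dx":0.001,"dy":-0.0001,"dz":0,"roll":0,"jaw":0.1},
    {"dx":0.0005,"dy":-0.0001,"dz":0,"roll":0,"jaw":0.1},
    {"dx":0,"dy":0,"dz":0,"roll":0,"jaw":0.1}
  ]
}}

```text
t: 7.85
eef_pos: [0.444, 0.0897, 0.0986]
ee_rot: [-3.142, 0.0, -1.722]
force: [-0.6, -0.3, -1.1]
width: 0.0259
gripper_force: 50.0
```

Request:
{"op": "servo_tool", "data": {
  "moves": [
    {"dx":0.0003,"dy":0,"dz":0,"roll":0,"jaw":0.1},
    {"dx":0.0003,"dy":-0.0001,"dz":0,"roll":0,"jaw":0.1},
    {"dx":0.0003,"dy":0,"dz":0,"roll":0,"jaw":0.1},
    {"dx":0.0003,"dy":-0.0001,"dz":0,"roll":0,"jaw":0.1},
    {"dx":0.0003,"dy":0,"dz":0,"roll":0,"jaw":0.1},
    {"dx":0.0003,"dy":-0.0001,"dz":0,"roll":0,"jaw":0.1},
    {"dx":0,"dy":0,"dz":0,"roll":0,"jaw":0.1},
    {"dx":0,"dy":0,"dz":0,"roll":0,"jaw":0.1},
    {"dx":0,"dy":0,"dz":0,"roll":0,"jaw":0.1},
    {"dx":0,"dy":0,"dz":0,"roll":0,"jaw":0.1}
  ]
}}

```text
t: 9.1
eef_pos: [0.4457, 0.0893, 0.0985]
ee_rot: [3.142, -0.0, -1.722]
force: [0.1, 0.4, -1.4]
width: 0.0257
gripper_force: 50.0
```

Request:
{"op": "servo_tool", "data": {
  "moves": [
    {"dx":0.0004,"dy":0,"dz":0,"roll":0,"jaw":0.1},
    {"dx":0.0004,"dy":-0.0001,"dz":0,"roll":0,"jaw":0.1},
    {"dx":0.0004,"dy":0,"dz":0,"roll":0,"jaw":0.1},
    {"dx":0.0004,"dy":-0.0001,"dz":0,"roll":0,"jaw":0.1},
    {"dx":0.0002,"dy":0,"dz":0,"roll":0,"jaw":0.1},
    {"dx":0.0002,"dy":-0.0001,"dz":0,"roll":0,"jaw":0.1},
    {"dx":0,"dy":0,"dz":0,"roll":0,"jaw":0.1},
    {"dx":0,"dy":0,"dz":0,"roll":0,"jaw":0.1},
    {"dx":0,"dy":0,"dz":0,"roll":0,"jaw":0.1},
    {"dx":0,"dy":0,"dz":0,"roll":0,"jaw":0.1}
  ]
}}

```text
t: 10.35
eef_pos: [0.4478, 0.089, 0.0986]
ee_rot: [-3.142, 0.0, -1.722]
force: [-1.0, 1.4, -1.3]
width: 0.0259
gripper_force: 50.0
```

```bash
cat > st.py <<'E'
from station import *
import numpy as np,sys
F=[];P=[]
for i in range(int(sys.argv[1])):
    grab_frame("top"); s=get_state(); F.append(s["force"]); P.append(s["eef_pos"])
print(s["t"],np.mean(F,0).round(2),np.std(F,0).round(2),np.mean(P,0).round(5),s["q"].round(3))
E
python3 st.py 10
```

```text
10.85 [ 0.05  0.07 -1.82] [0.5  0.56 0.57] [0.44775 0.08904 0.09856] [ 0.63   0.129 -0.629  0.    -0.813 -0.781]
```

Request:
{"op": "servo_tool", "data": {
  "moves": [
    {"dx":0.0003,"dy":0,"dz":0,"roll":0,"jaw":0.1},
    {"dx":0.0003,"dy":-0.0001,"dz":0,"roll":0,"jaw":0.1},
    {"dx":0.0003,"dy":0,"dz":0,"roll":0,"jaw":0.1},
    {"dx":0.0003,"dy":-0.0001,"dz":0,"roll":0,"jaw":0.1},
    {"dx":0.0002,"dy":0,"dz":0,"roll":0,"jaw":0.1},
    {"dx":0.0001,"dy":0,"dz":0,"roll":0,"jaw":0.1},
    {"dx":0,"dy":0,"dz":0,"roll":0,"jaw":0.1},
    {"dx":0,"dy":0,"dz":0,"roll":0,"jaw":0.1},
    {"dx":0,"dy":0,"dz":0,"roll":0,"jaw":0.1},
    {"dx":0,"dy":0,"dz":0,"roll":0,"jaw":0.1}
  ]
}}

```text
t: 12.1
eef_pos: [0.4492, 0.0888, 0.0985]
ee_rot: [3.141, -0.0, -1.722]
force: [-1.7, 1.2, -0.8]
width: 0.026
gripper_force: 50.0
```

```bash
python3 st.py 6
```

```text
12.4 [-1.15  0.72 -1.54] [0.26 0.36 0.38] [0.44921 0.08883 0.09851] [ 0.627  0.132 -0.626 -0.    -0.813 -0.779]
```

```bash
cat > rows.py <<'E'
from prof import *
t,f=phi_t(.207,1.467)
r=rho_f(f); D=(r[0]-r)+np.minimum(t/.375,1)*.0003
X=np.round(D*.9885*1e4); Y=np.round(-D*.1513*1e4)
dx=np.diff(X)/1e4; dy=np.diff(Y)/1e4
# platter prediction for three inertias
from scipy.integrate import solve_ivp
for I in(.0154,.022,.0286):
    F=interp1d(np.r_[t,t[-1]+6],np.r_[f,f[-1]],'linear'); vF=lambda s:(F(min(s+.01,t[-1]+6))-F(s))/.01
    s=solve_ivp(lambda s,y:[y[1],(-.21*(y[0]-F(s))-.006*(y[1]-vF(s)))/I],(0,t[-1]+5),[f[0],0],max_step=.01,dense_output=True)
    tt=np.arange(0,t[-1]+5,.02); v=s.sol(tt)[1]; ok=(v>.21)&(v<.35); e=np.flatnonzero(np.diff(np.r_[0,ok,0])); print(I,"band",[(round(a*.02,2),round(b*.02,2)) for a,b in zip(e[::2],e[1::2])],"end swing",abs(v[tt>t[-1]+1]).max().round(3),"vmax",v.max().round(3))
for k in range(0,len(dx),10): print(k//10,"rho end",np.round(r[min(k+10,len(r)-1)],4),"D",D[min(k+10,len(r)-1)].round(4)," ".join(f"({a:g},{b:g})" for a,b in zip(dx[k:k+10],dy[k:k+10])))
E
python3 rows.py
```

```text
0.0154 band [(np.float64(1.3), np.float64(5.08))] end swing 0.034 vmax 0.31
0.022 band [(np.float64(1.3), np.float64(5.22))] end swing 0.009 vmax 0.291
0.0286 band [(np.float64(1.36), np.float64(5.26))] end swing 0.017 vmax 0.319
0 rho end 0.265 D 0.0091 (0.0002,0) (0.0003,-0.0001) (0.0005,-0.0001) (0.0006,0) (0.0007,-0.0002) (0.0009,-0.0001) (0.0012,-0.0002) (0.0013,-0.0002) (0.0015,-0.0002) (0.0018,-0.0003)
1 rho end 0.2436 D 0.0305 (0.0019,-0.0003) (0.0021,-0.0003) (0.0023,-0.0003) (0.0024,-0.0004) (0.0024,-0.0004) (0.0024,-0.0003) (0.0022,-0.0004) (0.002,-0.0003) (0.0018,-0.0003) (0.0016,-0.0002)
2 rho end 0.2208 D 0.0533 (0.0016,-0.0003) (0.0017,-0.0002) (0.0018,-0.0003) (0.0019,-0.0003) (0.0021,-0.0003) (0.0024,-0.0004) (0.0025,-0.0004) (0.0027,-0.0004) (0.0029,-0.0004) (0.003,-0.0005)
3 rho end 0.1993 D 0.0747 (0.0029,-0.0004) (0.0029,-0.0004) (0.0027,-0.0005) (0.0025,-0.0003) (0.0022,-0.0004) (0.0021,-0.0003) (0.0017,-0.0003) (0.0015,-0.0002) (0.0014,-0.0002) (0.0013,-0.0002)
4 rho end 0.1907 D 0.0833 (0.0012,-0.0002) (0.0011,-0.0002) (0.0011,-0.0001) (0.001,-0.0002) (0.0009,-0.0001) (0.0009,-0.0002) (0.0007,-0.0001) (0.0007,-0.0001) (0.0005,0) (0.0003,-0.0001)
5 rho end 0.1904 D 0.0836 (0.0002,0) (0.0001,0)
```

Request:
{"op": "servo_tool", "data": {
  "moves": [
    {"dx":0.0002,"dy":0,"dz":0,"roll":0,"jaw":0.1},
    {"dx":0.0003,"dy":-0.0001,"dz":0,"roll":0,"jaw":0.1},
    {"dx":0.0005,"dy":-0.0001,"dz":0,"roll":0,"jaw":0.1},
    {"dx":0.0006,"dy":0,"dz":0,"roll":0,"jaw":0.1},
    {"dx":0.0007,"dy":-0.0002,"dz":0,"roll":0,"jaw":0.1},
    {"dx":0.0009,"dy":-0.0001,"dz":0,"roll":0,"jaw":0.1},
    {"dx":0.0012,"dy":-0.0002,"dz":0,"roll":0,"jaw":0.1},
    {"dx":0.0013,"dy":-0.0002,"dz":0,"roll":0,"jaw":0.1},
    {"dx":0.0015,"dy":-0.0002,"dz":0,"roll":0,"jaw":0.1},
    {"dx":0.0018,"dy":-0.0003,"dz":0,"roll":0,"jaw":0.1}
  ]
}}

```text
t: 13.65
eef_pos: [0.4584, 0.0874, 0.0985]
ee_rot: [3.142, -0.0, -1.722]
force: [-1.3, 0.2, -1.7]
width: 0.0256
gripper_force: 50.0
```

Request:
{"op": "servo_tool", "data": {
  "moves": [
    {"dx":0.0019,"dy":-0.0003,"dz":0,"roll":0,"jaw":0.1},
    {"dx":0.0021,"dy":-0.0003,"dz":0,"roll":0,"jaw":0.1},
    {"dx":0.0023,"dy":-0.0003,"dz":0,"roll":0,"jaw":0.1},
    {"dx":0.0024,"dy":-0.0004,"dz":0,"roll":0,"jaw":0.1},
    {"dx":0.0024,"dy":-0.0004,"dz":0,"roll":0,"jaw":0.1},
    {"dx":0.0024,"dy":-0.0003,"dz":0,"roll":0,"jaw":0.1},
    {"dx":0.0022,"dy":-0.0004,"dz":0,"roll":0,"jaw":0.1},
    {"dx":0.002,"dy":-0.0003,"dz":0,"roll":0,"jaw":0.1},
    {"dx":0.0018,"dy":-0.0003,"dz":0,"roll":0,"jaw":0.1},
    {"dx":0.0016,"dy":-0.0002,"dz":0,"roll":0,"jaw":0.1}
  ]
}}

```text
t: 14.9
eef_pos: [0.4793, 0.0842, 0.0985]
ee_rot: [3.141, -0.0, -1.722]
force: [-3.9, 0.9, -1.7]
width: 0.0257
gripper_force: 50.0
```

Request:
{"op": "servo_tool", "data": {
  "moves": [
    {"dx":0.0016,"dy":-0.0003,"dz":0,"roll":0,"jaw":0.1},
    {"dx":0.0017,"dy":-0.0002,"dz":0,"roll":0,"jaw":0.1},
    {"dx":0.0018,"dy":-0.0003,"dz":0,"roll":0,"jaw":0.1},
    {"dx":0.0019,"dy":-0.0003,"dz":0,"roll":0,"jaw":0.1},
    {"dx":0.0021,"dy":-0.0003,"dz":0,"roll":0,"jaw":0.1},
    {"dx":0.0024,"dy":-0.0004,"dz":0,"roll":0,"jaw":0.1},
    {"dx":0.0025,"dy":-0.0004,"dz":0,"roll":0,"jaw":0.1},
    {"dx":0.0027,"dy":-0.0004,"dz":0,"roll":0,"jaw":0.1},
    {"dx":0.0029,"dy":-0.0004,"dz":0,"roll":0,"jaw":0.1},
    {"dx":0.003,"dy":-0.0005,"dz":0,"roll":0,"jaw":0.1}
  ]
}}

```text
t: 16.15
eef_pos: [0.5023, 0.0808, 0.0986]
ee_rot: [-3.141, 0.0, -1.722]
force: [-2.5, 1.0, -1.4]
width: 0.0255
gripper_force: 50.0
```

Request:
{"op": "servo_tool", "data": {
  "moves": [
    {"dx":0.0029,"dy":-0.0004,"dz":0,"roll":0,"jaw":0.1},
    {"dx":0.0029,"dy":-0.0004,"dz":0,"roll":0,"jaw":0.1},
    {"dx":0.0027,"dy":-0.0005,"dz":0,"roll":0,"jaw":0.1},
    {"dx":0.0025,"dy":-0.0003,"dz":0,"roll":0,"jaw":0.1},
    {"dx":0.0022,"dy":-0.0004,"dz":0,"roll":0,"jaw":0.1},
    {"dx":0.0021,"dy":-0.0003,"dz":0,"roll":0,"jaw":0.1},
    {"dx":0.0017,"dy":-0.0003,"dz":0,"roll":0,"jaw":0.1},
    {"dx":0.0015,"dy":-0.0002,"dz":0,"roll":0,"jaw":0.1},
    {"dx":0.0014,"dy":-0.0002,"dz":0,"roll":0,"jaw":0.1},
    {"dx":0.0013,"dy":-0.0002,"dz":0,"roll":0,"jaw":0.1}
  ]
}}

```text
t: 17.4
eef_pos: [0.5232, 0.0775, 0.0985]
ee_rot: [3.141, -0.0, -1.722]
force: [-3.0, 2.0, -1.7]
width: 0.0256
gripper_force: 50.0
```

Request:
{"op": "servo_tool", "data": {
  "moves": [
    {"dx":0.0012,"dy":-0.0002,"dz":0,"roll":0,"jaw":0.1},
    {"dx":0.0011,"dy":-0.0002,"dz":0,"roll":0,"jaw":0.1},
    {"dx":0.0011,"dy":-0.0001,"dz":0,"roll":0,"jaw":0.1},
    {"dx":0.001,"dy":-0.0002,"dz":0,"roll":0,"jaw":0.1},
    {"dx":0.0009,"dy":-0.0001,"dz":0,"roll":0,"jaw":0.1},
    {"dx":0.0009,"dy":-0.0002,"dz":0,"roll":0,"jaw":0.1},
    {"dx":0.0007,"dy":-0.0001,"dz":0,"roll":0,"jaw":0.1},
    {"dx":0.0007,"dy":-0.0001,"dz":0,"roll":0,"jaw":0.1},
    {"dx":0.0005,"dy":0,"dz":0,"roll":0,"jaw":0.1},
    {"dx":0.0003,"dy":-0.0001,"dz":0,"roll":0,"jaw":0.1}
  ]
}}

```text
t: 18.65
eef_pos: [0.5316, 0.0763, 0.0985]
ee_rot: [-3.142, -0.0, -1.722]
force: [-1.1, 0.6, -2.5]
width: 0.0257
gripper_force: 50.0
```

Request:
{"op": "servo_tool", "data": {
  "moves": [
    {"dx":0.0002,"dy":0,"dz":0,"roll":0,"jaw":0.1},
    {"dx":0.0001,"dy":0,"dz":0,"roll":0,"jaw":0.1},
    {"dx":0,"dy":0,"dz":0,"roll":0,"jaw":0.1},
    {"dx":0,"dy":0,"dz":0,"roll":0,"jaw":0.1},
    {"dx":0,"dy":0,"dz":0,"roll":0,"jaw":0.1},
    {"dx":0,"dy":0,"dz":0,"roll":0,"jaw":0.1},
    {"dx":0,"dy":0,"dz":0,"roll":0,"jaw":0.1},
    {"dx":0,"dy":0,"dz":0,"roll":0,"jaw":0.1},
    {"dx":0,"dy":0,"dz":0,"roll":0,"jaw":0.1},
    {"dx":0,"dy":0,"dz":0,"roll":0,"jaw":0.1}
  ]
}}

```text
t: 19.9
eef_pos: [0.5318, 0.0762, 0.0986]
ee_rot: [3.142, -0.0, -1.722]
force: [-1.3, 0.3, -2.8]
width: 0.0262
gripper_force: 50.0
```

```bash
cat > look.py <<'E'
from station import *
from h import *
import sys
n=int(sys.argv[1]); C=np.array([.7193,.0475])
c=calibration("top"); K,R,t=c["intrinsics"],c["R"],c["t"]
for i in range(n):
    T=get_state()["t"]; p,d=grab_frame("top")
    g=255-p.mean(-1); v,u=np.mgrid[:480,:640]
    # dark blob near rim: pixels whose z=.073 back-projection is 95-120 mm from the axis, within .35 rad of the pointer
    W=np.stack([(u-K[0,2])/K[0,0],(v-K[1,2])/K[1,1],np.ones_like(u)],-1)@R; o=-R.T@t
    q=(o+W*((.073-o[2])/W[...,2])[...,None])[...,:2]-C; r=np.hypot(q[...,0],q[...,1]); a=np.arctan2(q[...,1],q[...,0])
    m=(r>.097)&(r<.119)&(abs(a+.155)<.3); w=np.where(m,np.clip(g-np.median(g[m])-30,0,None),0)
    print(round(T,2),"nose angle",round((w*a).sum()/max(w.sum(),1),4),"r",round((w*r).sum()/max(w.sum(),1),4),round(w.sum()))
s=get_state(); print(s["t"],s["eef_pos"].round(4),s["force"].round(1))
ps,_=grab_frame("scene")
cv2.imwrite(f"pics/{sys.argv[2]}.png",np.hstack([cv2.resize(p[80:200,245:365,::-1],(400,400),interpolation=3),cv2.resize(ps[220:380,140:300,::-1],(400,400),interpolation=3)]))
np.savez(f"pics/{sys.argv[2]}.npz",p=p,d=d,**c)
E
python3 look.py 10 e1
```

```text
19.9 nose angle -0.1921 r 0.1079 1744
19.95 nose angle -0.1944 r 0.1079 1767
20.0 nose angle -0.1954 r 0.1079 1750
20.05 nose angle -0.1957 r 0.1078 1749
20.1 nose angle -0.1963 r 0.1078 1697
20.15 nose angle -0.1984 r 0.108 1757
20.2 nose angle -0.1981 r 0.1081 1746
20.25 nose angle -0.1981 r 0.108 1738
20.3 nose angle -0.2 r 0.108 1806
20.35 nose angle -0.1998 r 0.1079 1812
20.4 [0.5319 0.0762 0.0986] [-1.4  0.8 -2.8]
```

View pics/e1.png

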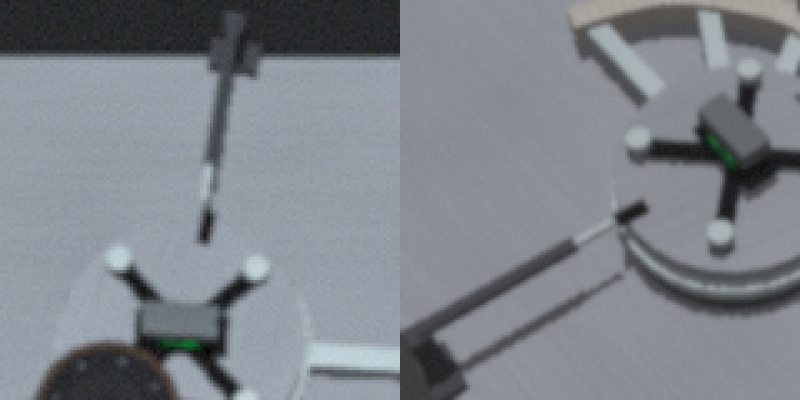

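```bash
python3 - <<'E'
from h import *
C=np.array([.7193,.0475])
for n in("top0","top2","e1"):
    p,d,K,R,t=load(n); g=p.mean(-1); L=[]
    for v in range(102,142):
        uc=306.9+(145-v)*.165; us=np.arange(int(uc)-6,int(uc)+8); w=g[v,us]; b=np.median(np.r_[w[:3],w[-3:]]); w=abs(w-b); w[w<12]=0
        if w.sum()>25: L.append((v,(w*us).sum()/w.sum()))
    L=np.array(L)
    if n=="e1": print([(int(v),round(u,1)) for v,u in L])
    f=np.polyfit(L[:,0],L[:,1],1)
    for _ in range(3):
        k=abs(np.polyval(f,L[:,0])-L[:,1])<.5; f=np.polyfit(L[k,0],L[k,1],1)
    P=np.array([pix(np.polyval(f,v),v,.085,K,R,t)[:2] for v in (105,140)]); q=P-C
    dd=P[0]-P[1]; an=np.arctan2(dd[1],dd[0]); off=np.cross(np.r_[dd/np.hypot(*dd),0],np.r_[C-P[1],0])[2]
    print(n,k.sum(),"dir",an.round(4),"axis offset left of line",off.round(4),"angles about C",np.arctan2(q[:,1],q[:,0]).round(4),"r",np.hypot(*q.T).round(3))
p,d,K,R,t=load("e1"); f=p
# platter circle from top-surface depth
W=world(d,K,R,t); m=np.zeros(d.shape,bool); m[130:240,245:350]=1; m&=abs(W[...,2]-.0728)<.004
k=cv2.morphologyEx(m.astype(np.uint8),cv2.MORPH_OPEN,np.ones((3,3))); P=W[k>0][:,:2]; 
from scipy.optimize import least_squares
E=P[np.hypot(*(P-C).T)<.125]
# boundary by angle bins
a=np.arctan2(*(E-C).T[::-1]); B=[]
for b in np.arange(-3.1,3.1,.1):
    s=E[(a>b)&(a<b+.1)]
    if len(s)>5: B.append(s[np.argmax(np.hypot(*(s-C).T))])
B=np.array(B); s=least_squares(lambda x:np.hypot(*(B-x[:2]).T)-x[2],[*C,.115],loss='soft_l1',f_scale=.001); print("platter circle",s.x,len(B))
E
```

```text
top0 36 dir -0.1175 axis offset left of line 0.0088 angles about C [-0.1532 -0.1853] r [0.246 0.13 ]
top2 34 dir -0.1224 axis offset left of line 0.0078 angles about C [-0.1541 -0.1826] r [0.246 0.129]
[(102, np.float64(313.8)), (103, np.float64(312.9)), (104, np.float64(312.4)), (105, np.float64(312.2)), (106, np.float64(312.1)), (107, np.float64(311.9)), (108, np.float64(311.6)), (109, np.float64(311.4)), (110, np.float64(311.2)), (111, np.float64(311.0)), (112, np.float64(310.7)), (113, np.float64(310.6)), (114, np.float64(310.4)), (115, np.float64(310.5)), (116, np.float64(310.4)), (117, np.float64(310.1)), (118, np.float64(310.0)), (119, np.float64(309.8)), (120, np.float64(309.5)), (121, np.float64(309.4)), (122, np.float64(309.3)), (123, np.float64(309.1)), (124, np.float64(309.1)), (125, np.float64(309.0)), (126, np.float64(308.8)), (127, np.float64(308.3)), (128, np.float64(308.4)), (129, np.float64(309.5)), (130, np.float64(308.9)), (131, np.float64(308.2)), (132, np.float64(308.3)), (133, np.float64(308.4)), (134, np.float64(308.3)), (135, np.float64(308.6)), (136, np.float64(308.1)), (137, np.float64(307.7)), (138, np.float64(307.0)), (139, np.float64(307.5)), (140, np.float64(307.1)), (141, np.float64(307.0))]
e1 35 dir -0.1202 axis offset left of line 0.0083 angles about C [-0.1539 -0.1842] r [0.246 0.129]
platter circle [0.73264213 0.05540871 0.09772894] 20
```

```bash
cat > al.py <<'E'
from station import *
from h import *
import sys
c=calibration("scene"); p,d=grab_frame("scene"); np.savez(f"pics/{sys.argv[1]}s.npz",p=p,d=d,**c)
cv2.imwrite(f"pics/{sys.argv[1]}s.png",cv2.resize(p[270:355,140:260,::-1],(800,567),interpolation=3))
E
python3 al.py e1; python3 - <<'E'
from h import *
C=np.array([.7193,.0475])
p,d,K,R,t=load("e1"); g=p.mean(-1); L=[]
for v in range(105,127):
    uc=306.9+(145-v)*.135; us=np.arange(round(uc)-5,round(uc)+6); w=g[v,us]; b=np.median(np.r_[w[:3],w[-3:]]); w=np.clip(b-w-12,0,None); L.append((v,(w*us).sum()/w.sum()))
L=np.array(L); f=np.polyfit(L[:,0],L[:,1],1); P=np.array([pix(np.polyval(f,v),v,.085,K,R,t)[:2] for v in (105,126)]); dd=P[0]-P[1]; print("top dir",np.arctan2(dd[1],dd[0]),"about C",[np.arctan2(*(x-C)[::-1]).round(4) for x in P])
E
```

```text
top dir -0.14530990424119783 about C [np.float64(-0.1565), np.float64(-0.161)]
```

View pics/e1s.png

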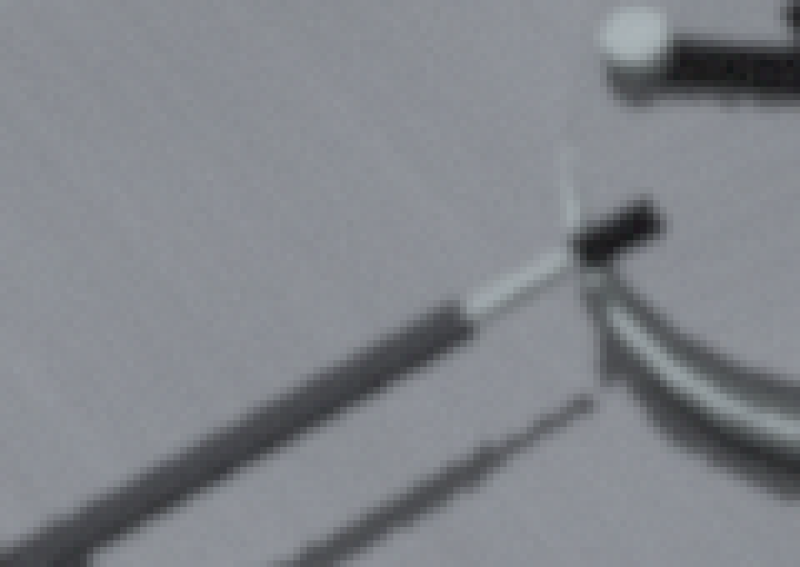

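```bash
python3 - <<'E'
from h import *
C=np.array([.7193,.0475])
p,d,K,R,t=load("e1s"); W=world(d,K,R,t)
S=120/800
f=lambda x,y,z:pix(140+(x+.5)*S-.5,270+(y+.5)*85/567-.5,z,K,R,t)[:2]
for x,y in((520,286),(250,437),(618,233),(540,275)):
    u,v=140+x*S,270+y*85/567; print((x,y),W[round(v),round(u)].round(4))
for z in(.082,.085,.088):
    A,B=f(100,520,z),f(520,286,z); N=f(618,233,.073); dd=(A-B)/np.hypot(*(A-B)); nn=np.array([-dd[1],dd[0]])
    print(z,"dir",np.arctan2(dd[1],dd[0]),"tipang",np.arctan2(*(B-C)[::-1]),"nose ang",np.arctan2(*(N-C)[::-1]),"r",np.hypot(*(N-C)),"nose lateral vs bar mm",(N-B)@nn*1e3,"axis lateral",(C-B)@nn*1e3)
E
python3 look.py 3 e2
```

```text
(520, 286) [0.8617 0.0273 0.0871]
(250, 437) [0.9553 0.0141 0.0869]
(618, 233) [0.8237 0.0294 0.0796]
(540, 275) [0.8543 0.0285 0.0884]
0.082 dir -0.15474076189198738 tipang -0.1749528928710694 nose ang -0.2287485565198268 r 0.10571592862410734 nose lateral vs bar mm -4.9219428111392 axis lateral 2.8947198507048784
0.085 dir -0.15474076189198788 tipang -0.1621988597144123 nose ang -0.2287485565198268 r 0.10571592862410734 nose lateral vs bar mm -6.745367109171502 axis lateral 1.0712955526725223
0.088 dir -0.15474076189198724 tipang -0.14952063221598602 nose ang -0.2287485565198268 r 0.10571592862410734 nose lateral vs bar mm -8.568791407203745 axis lateral -0.7521287453596537
20.5 nose angle -0.1985 r 0.1081 1771
20.55 nose angle -0.1985 r 0.108 1760
20.6 nose angle -0.1966 r 0.1077 1703
20.65 [0.5319 0.0763 0.0986] [-1.6  1.5 -2.2]
```

The white bar tip runs (468,312) to (573,258) in the crop and the nose centre is at (618,233). The nose is nearly under the bar, about 0.035–0.04 rad short as planned. Finishing with a slow nudge of about 2.8 mm.

Request:
{"op": "servo_tool", "data": {
  "moves": [
    {"dx":0.0001,"dy":0,"dz":0,"roll":0,"jaw":0.1},
    {"dx":0.0002,"dy":0,"dz":0,"roll":0,"jaw":0.1},
    {"dx":0.0002,"dy":-0.0001,"dz":0,"roll":0,"jaw":0.1},
    {"dx":0.0002,"dy":0,"dz":0,"roll":0,"jaw":0.1},
    {"dx":0.0002,"dy":0,"dz":0,"roll":0,"jaw":0.1},
    {"dx":0.0002,"dy":0,"dz":0,"roll":0,"jaw":0.1},
    {"dx":0.0002,"dy":-0.0001,"dz":0,"roll":0,"jaw":0.1},
    {"dx":0.0002,"dy":0,"dz":0,"roll":0,"jaw":0.1},
    {"dx":0.0002,"dy":0,"dz":0,"roll":0,"jaw":0.1},
    {"dx":0.0002,"dy":-0.0001,"dz":0,"roll":0,"jaw":0.1}
  ]
}}

```text
t: 21.95
eef_pos: [0.5338, 0.0759, 0.0986]
ee_rot: [-3.142, 0.0, -1.722]
force: [-1.2, 1.1, -2.9]
width: 0.0262
gripper_force: 50.0
```

Request:
{"op": "servo_tool", "data": {
  "moves": [
    {"dx":0.0002,"dy":0,"dz":0,"roll":0,"jaw":0.1},
    {"dx":0.0002,"dy":0,"dz":0,"roll":0,"jaw":0.1},
    {"dx":0.0002,"dy":-0.0001,"dz":0,"roll":0,"jaw":0.1},
    {"dx":0.0002,"dy":0,"dz":0,"roll":0,"jaw":0.1},
    {"dx":0.0001,"dy":0,"dz":0,"roll":0,"jaw":0.1},
    {"dx":0,"dy":0,"dz":0,"roll":0,"jaw":0.1},
    {"dx":0,"dy":0,"dz":0,"roll":0,"jaw":0.1},
    {"dx":0,"dy":0,"dz":0,"roll":0,"jaw":0.1},
    {"dx":0,"dy":0,"dz":0,"roll":0,"jaw":0.1},
    {"dx":0,"dy":0,"dz":0,"roll":0,"jaw":0.1}
  ]
}}

```text
t: 23.2
eef_pos: [0.5347, 0.0758, 0.0986]
ee_rot: [-3.142, 0.0, -1.722]
force: [-1.0, 0.9, -2.5]
width: 0.0259
gripper_force: 50.0
```

```bash
python3 look.py 20 e3; python3 al.py e3
```

```text
23.2 nose angle -0.1542 r 0.1076 1685
23.25 nose angle -0.1543 r 0.1076 1653
23.3 nose angle -0.1552 r 0.1076 1664
23.35 nose angle -0.1558 r 0.1077 1648
23.4 nose angle -0.1553 r 0.1077 1667
23.45 nose angle -0.1552 r 0.1076 1652
23.5 nose angle -0.1552 r 0.1077 1645
23.55 nose angle -0.156 r 0.1076 1659
23.6 nose angle -0.1562 r 0.1076 1640
23.65 nose angle -0.1574 r 0.1078 1692
23.7 nose angle -0.1578 r 0.1079 1674
23.75 nose angle -0.1583 r 0.1079 1651
23.8 nose angle -0.159 r 0.1077 1617
23.85 nose angle -0.1595 r 0.1077 1669
23.9 nose angle -0.1592 r 0.1077 1633
23.95 nose angle -0.1595 r 0.1077 1659
24.0 nose angle -0.1593 r 0.1077 1663
24.05 nose angle -0.1599 r 0.1077 1664
24.1 nose angle -0.1592 r 0.1076 1632
24.15 nose angle -0.1594 r 0.1077 1634
24.2 [0.5346 0.0758 0.0986] [-0.7  0.1 -2. ]
```

View pics/e3s.png

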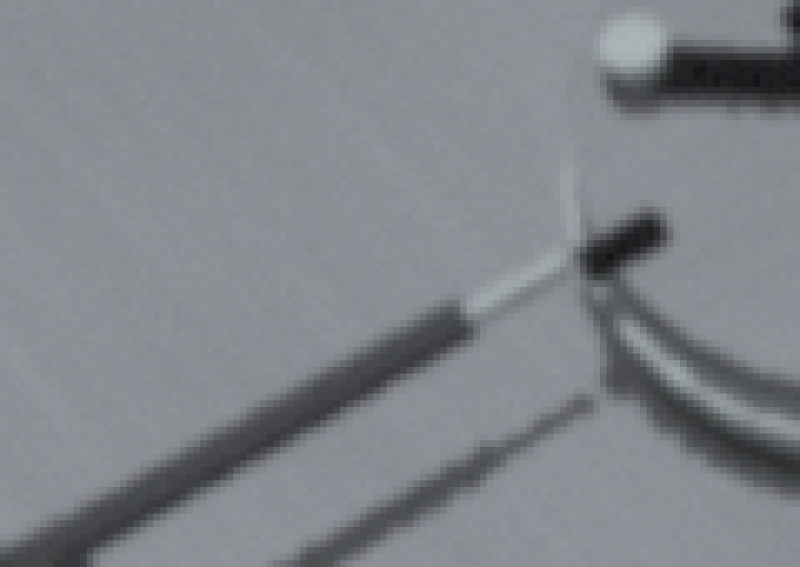

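The nose is now at (625,242), right below the bar's line once its height is allowed for, at −0.157 rad against a bar yaw of about −0.155. Swing is about 0.003 rad. Drawing back.

Request:
{"op": "servo_tool", "data": {
  "moves": [
    {"dx":-0.001,"dy":0.0002,"dz":0,"roll":0,"jaw":0.1},
    {"dx":-0.002,"dy":0.0003,"dz":0,"roll":0,"jaw":0.1},
    {"dx":-0.004,"dy":0.0006,"dz":0,"roll":0,"jaw":0.1},
    {"dx":-0.008,"dy":0.001,"dz":0,"roll":0,"jaw":0.1},
    {"dx":-0.01,"dy":0.0015,"dz":0,"roll":0,"jaw":0.1},
    {"dx":-0.01,"dy":0.0015,"dz":0,"roll":0,"jaw":0.1},
    {"dx":-0.008,"dy":0.001,"dz":0,"roll":0,"jaw":0.1},
    {"dx":-0.004,"dy":0.0006,"dz":0.005,"roll":0,"jaw":0.1},
    {"dx":0,"dy":0,"dz":0.01,"roll":0,"jaw":0.1},
    {"dx":0,"dy":0,"dz":0.01,"roll":0,"jaw":0.1}
  ]
}}

```text
t: 25.55
eef_pos: [0.4881, 0.0827, 0.1246]
ee_rot: [-3.141, 0.0, -1.722]
force: [0.3, -0.1, -2.1]
width: 0.0258
gripper_force: 50.0
```

Request:
{"op": "servo_tool", "data": {
  "moves": [
    {"dx":0,"dy":0,"dz":0.005,"roll":0,"jaw":0.1},
    {"dx":0,"dy":0,"dz":0,"roll":0,"jaw":0.1},
    {"dx":0,"dy":0,"dz":0,"roll":0,"jaw":0.1},
    {"dx":0,"dy":0,"dz":0,"roll":0,"jaw":0.1},
    {"dx":0,"dy":0,"dz":0,"roll":0,"jaw":0.1},
    {"dx":0,"dy":0,"dz":0,"roll":0,"jaw":0.1},
    {"dx":0,"dy":0,"dz":0,"roll":0,"jaw":0.1},
    {"dx":0,"dy":0,"dz":0,"roll":0,"jaw":0.1},
    {"dx":0,"dy":0,"dz":0,"roll":0,"jaw":0.1},
    {"dx":0,"dy":0,"dz":0,"roll":0,"jaw":0.1}
  ]
}}

```text
t: 26.8
eef_pos: [0.4877, 0.0826, 0.1286]
ee_rot: [-3.142, 0.0, -1.722]
force: [0.2, -0.1, -1.4]
width: 0.0258
gripper_force: 50.0
```

```bash
python3 look.py 16 e4
```

```text
26.8 nose angle -0.1547 r 0.1076 1646
26.85 nose angle -0.1554 r 0.1077 1631
26.9 nose angle -0.1553 r 0.1075 1631
26.95 nose angle -0.1553 r 0.1076 1621
27.0 nose angle -0.1555 r 0.1076 1624
27.05 nose angle -0.1552 r 0.1076 1631
27.1 nose angle -0.1552 r 0.1076 1648
27.15 nose angle -0.1554 r 0.1076 1656
27.2 nose angle -0.1554 r 0.1076 1638
27.25 nose angle -0.1553 r 0.1076 1644
27.3 nose angle -0.1556 r 0.1077 1642
27.35 nose angle -0.1553 r 0.1076 1671
27.4 nose angle -0.1557 r 0.1076 1655
27.45 nose angle -0.156 r 0.1077 1645
27.5 nose angle -0.1566 r 0.1076 1661
27.55 nose angle -0.1575 r 0.1078 1684
27.6 [0.4876 0.0825 0.1285] [ 0.2 -0.4 -1.9]
```

The platter is at rest, the nose is on the pointer, and the tool is held in the air.

```bash
python3 -c "
from station import *
print(job_done())"
```

```text
the job is handed in; nothing more can be done
None
```

The job is handed in at about 27.6 s: I drove the cam at a commanded 16°/s with about 1–4 N read at the wrist. The platter rests with its nose within about 0.02 rad of the pointer, and the roller tool is held clear in the air. I did not measure the platter's speed during the run: the steady stretch of over 3 s comes from the planned profile and the tool tracking it, not from watching the platter.

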